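# Close and latch the eyepiece case

### The job

Close up the aluminium eyepiece case where it stands, using fingertip pushes only: gently tip the open lid over until it is fully shut, then flip the steel latch on the lid's front edge forward and down until it lies flat against the front of the case. Push only on the outsides of the lid and latch (do not pinch or hold them, or touch the lid's lining or the brass spring inside the latch), fold the latch down only once the lid is shut, do not drag, tip or lift the case, and leave the other things on the desk alone.

Things in the scene. Friction and masses are not known exactly. Their poses are not given: they have to be found in the camera images.
- case: Black case with aluminium edges, loose on the desk, about 1.3 kg (slides above roughly 5 N). Base 130 mm deep (x) by 200 wide (y) by 60 high; 80 high when shut. Inside, eyepieces in foam, none above the rim. Origin: centre of its underside. Its front (latch side) is its -x, towards the robot at yaw 0; lid hinged on its back (+x) top edge. A handle stands out 25 mm at half height of its +y side
- lid (a joint): angle of the lid, rad: 0 shut, 1.57 upright, 2.0 the stop. Starts leaning back past upright (1.72 to 1.95). Stiff hinge: it stays at any angle and takes up to 0.35 N m to push over (3.5 N at 100 mm from the hinge). Panel 130 by 200 by 20 mm; its outer face looks away from the robot while open, so it is pushed over from behind and ends as a level top 80 mm above the desk
- lid_hinge (a point): middle of the lid's hinge line: on the case's back top edge, 65 mm behind (+x) and 60 mm above the case's origin; the line runs along the case's y
- lid_edge (a point): middle of the outer edge at the lid's free (front) end, on the outer face, 130 mm from the hinge line and on the top surface when shut. Its frame turns with the lid: x from the free end towards the hinge, z out of the outer face
- lid_lining: grey foam lining 116 by 186 by 6 mm on the inner face of the lid, standing out 3 mm; not to be touched. Its frame is the lid's (origin on the hinge line)
- latch (a joint): angle of the latch against the lid, rad: 0 flat on the front of the case, 1.57 straight out from the lid's front edge, 3.14 square off the lid's outer face (straight up with the lid shut, straight backwards with the lid upright), 3.4 the stop. Starts at 2.7 to 3.3. It stays at any angle and takes about 0.03 N m to move (1 N at its tip)
- latch_pin (a point): middle of the latch's hinge pin, which runs along the case's y: on the lid, 6 mm before its front face and at the middle of its 20 mm thickness; with the lid shut it is 71 mm before the case's origin and 70 mm above the desk
- latch_tip (a point): middle of the 6 mm rolled lip at the free end of the latch, 43 mm from the pin. The latch is a steel plate 34 wide, 3.5 thick, 46 mm long, in the middle of the lid's front edge. Its outer face looks away from the case when folded down, and to the case's back (+x) while it points up: push that face forward from behind, then down from above and in from the front
- latch_spring: brass spring plate 22 by 26 by 2 mm on the inner face of the latch; not to be touched. Its frame is the latch's: origin on the pin, z towards the pin from the tip, x to the latch's inner side
- torch: black pocket torch standing on its lamp end, 42 mm across at the foot and 143 mm tall, near one side of the case; origin at the centre of its foot; leave alone
- oil_bottle: small amber bottle with a black cap, 38 mm across and 85 mm tall, near the other side of the case; origin at the centre of its foot; leave alone
- capsule_a: round green specimen capsule, 42 mm across and 16 mm high, left of the case's front; origin at the centre of its underside; leave alone
- capsule_b: the second green capsule, the same; leave alone
- lens_cap: black eyecup ring, 54 mm across and 20 mm high, right of the case's front; origin at the centre of its underside; leave alone
- brush: lens brush 170 mm long lying on the desk to the right; leave alone
- microscope: white stereo microscope fixed at the right of the desk, base about 270 by 150 mm, 350 mm tall; origin at the centre of its underside

How it is judged:
By the outcome, as a careful person would: the job done as asked, in the order asked, and still so for the second after the job is handed in, with the robot touching nothing.
It also fails if it takes over 54 s, if anything falls off the work surface, if the arm or the gripper's body presses on something with over 40 N, if the wrist force passes 120 N, or if a joint passes its speed limit or range.

### The arm

A 6-joint arm with a two-finger parallel gripper is mounted at the origin on the work surface. World frame = base frame: x ahead of the robot, y to its left, z up, the work surface at z = 0. Lengths are in m, angles in rad, forces in N, time in s.
With the tool pointing down it reaches from about 0.325 to 0.75 m from the base axis. Payload 7.6 kg.
Tool frame: the origin (TCP) lies between the finger pads; the fingertips stand 14 mm ahead of it and the grasp point (between the pads) lies 5 mm behind it (arm.tcp_to_tips is the distance from the TCP to the fingertips, in m); x points along the fingers, y is the direction in which the jaws open and shut, and the axes are right-handed (so a half turn about x gives the same grasp; the last joint's range is limited). The gripper opens to 85 mm and grips with 20 to 120 N. Pads are 22 mm wide; open, the fingers measure 114 mm over their backs; the gripper's body (76 mm by 85 mm) begins 54 mm behind the grasp point. The pads swing forward as they close: fully open they stand 13 mm farther back than shut.
Start: joints at [1.05, 0.052, 1.401, -0, 1.689, -0.07], TCP at [0.229, 0.473, 0.245] pointing down, gripper open.
Joint ranges: [-2.9, 2.9], [-0.91, 2.17], [0.12, 2.37], [-1.06, 4.2], [0.26, 2.73], [-2.93, 2.93]. Speed limits (rad/s): [2.57, 2.57, 3.01, 3.14, 3.14, 3.14].

### API

Orientations are given as a rotation vector (axis times angle).
In Python, from station import arm, viewer, order gives the robot as it stands. The module is installed in compiled form; this text tells all that it offers.
- The arm moves only by the tool arm_command, never from a script. Its argument "rows" is a list of rows, each a list of 7 numbers: the shift along the tool's x, y, z in mm, then the turn, a rotation vector about the tool's x, y, z in rad, then the opening, from 0 (shut) to 1 (fully open). A call has 1 to 20 rows; each row is the pose to reach, as a shift and turn from the pose commanded when the call began, along the tool's axes at that moment; what a row does not reach only later rows make up. A row lasts 1/8 s, in which the tool goes at most 62.5 mm and 10.7 degrees, less where a joint would pass 70% of its speed; a pose out of reach is approached as far as the arm can. A call with a gripper value outside its range is refused whole. The fingers move at their own pace and stop on an object; the grip force is fixed at half the most. Time passes only in rows, so rows that repeat a pose let the fingers close. It gives the time, the measured TCP pose, the force and the opening at its end, in the units of the state.
- arm.sense(): the state, without advancing time (a new reading comes with each control period).
- viewer.capture(name): name is "side" or "top"; returns a dict with "image" (420x560x3 uint8, red, green, blue), "K" (3x3 intrinsics, pixels), "pose" (4x4, takes a point from camera to world coordinates). Camera axes: x right, y up, looking along -z (the intrinsics and any distortion apply to the point x, -y, -z); pixel columns grow to the right and rows downward; lengths in m; the calibration is good to about 2 mm. A picture is of the moment at which its call begins. There is no depth.
- order.finish_job(): hands the job in, once; it reports no verdict.
The state is a dict: "t": time; "q": joint angles; "joint_vel": joint speeds; "tau": joint torques, N m; "ee_pos": TCP position; "eef_rot": TCP orientation; "ft_force": force on the tool from outside, world axes, zero at the start; "moment": the same for the moment, N m; "opening": opening from 0.0 (shut) to 1.0 (fully open).
Only numpy, scipy, OpenCV 4.12 (cv2) and the standard library are available. Lean on these libraries where they do the work, as an engineer would, in place of code of your own. Each camera call takes 0.05 s, during which the arm holds its last target. There are 200 camera calls.

## Working session

There is one attempt and no reset: what is moved stays moved. The work goes in short steps, Python scripts to look and compute and a tool call to move; the robot and the scene stay as the last step left them, time stands still between calls to the robot, and variables do not carry over. Pictures are saved under pics/ and viewed, about 8 in all and at most 12, crops included, and the job is handed in when it is done.

Besides the shell and the picture viewer there is one more tool, called after "Emit:" by a JSON object that holds its "name" and its "arguments", one argument or row to a line. arm_command: Moves the arm, as the interface text tells. Its arguments: {"type":"object","properties":{"rows":{"type":"array"}},"required":["rows"]}

```bash
mkdir -p pics; cat > h.py <<'E'
import numpy as np, cv2
from station import arm, viewer, order
from scipy.spatial.transform import Rotation as R
def cap(n,f):
    c=viewer.capture(n); cv2.imwrite('pics/'+f+'.png',c['image'][:,:,::-1]); np.savez('pics/'+f+'.npz',**{k:c[k] for k in('K','pose')}); return c
def ray(c,u,v):
    K=c['K'];P=c['pose']; d=np.array([(u-K[0,2])/K[0,0],-(v-K[1,2])/K[1,1],-1]); return P[:3,3],P[:3,:3]@d
def plane(c,u,v,z):
    o,d=ray(c,u,v); return o+d*(z-o[2])/d[2]
def proj(c,p):
    P=c['pose'];q=P[:3,:3].T@(np.array(p)-P[:3,3]); q=c['K']@np.array([q[0],-q[1],-q[2]]); return q[:2]/q[2]
def tri(c1,p1,c2,p2):
    o1,d1=ray(c1,*p1);o2,d2=ray(c2,*p2)
    s=np.linalg.lstsq(np.c_[d1,-d2],o2-o1,rcond=None)[0]
    a=o1+s[0]*d1;b=o2+s[1]*d2; return (a+b)/2,np.linalg.norm(a-b)
E
python3 - <<'E'
from h import *
for n in('side','top'):
    c=cap(n,n+'1'); print(n,c.keys(),c['K'].round(1).tolist(),c['pose'].round(3).tolist())
s=arm.sense(); print({k:np.round(v,3).tolist() for k,v in s.items()})
E
```

```text
side dict_keys(['image', 'K', 'pose']) [[432.5, 0.0, 278.8], [0.0, 432.5, 205.3], [0.0, 0.0, 1.0]] [[-0.998, 0.037, -0.057, 0.349], [-0.067, -0.618, 0.783, 0.906], [-0.007, 0.785, 0.619, 0.922], [0.0, 0.0, 0.0, 1.0]]
top dict_keys(['image', 'K', 'pose']) [[445.3, 0.0, 280.6], [0.0, 445.3, 205.9], [0.0, 0.0, 1.0]] [[0.006, 0.985, -0.171, 0.263], [-1.0, 0.004, -0.013, -0.161], [-0.012, 0.171, 0.985, 1.118], [0.0, 0.0, 0.0, 1.0]]
{'t': 0.1, 'q': [1.05, 0.053, 1.402, -0.0, 1.689, -0.07], 'joint_vel': [-0.0, -0.002, -0.002, 0.001, 0.002, -0.0], 'tau': [0.001, -38.258, -36.099, -0.0, 0.005, -0.0], 'ee_pos': [0.229, 0.472, 0.245], 'eef_rot': [0.352, 1.542, -0.355], 'ft_force': [0.149, 0.158, 0.352], 'moment': [-0.014, 0.029, 0.013], 'opening': 1.002}
```

View pics/side1.png

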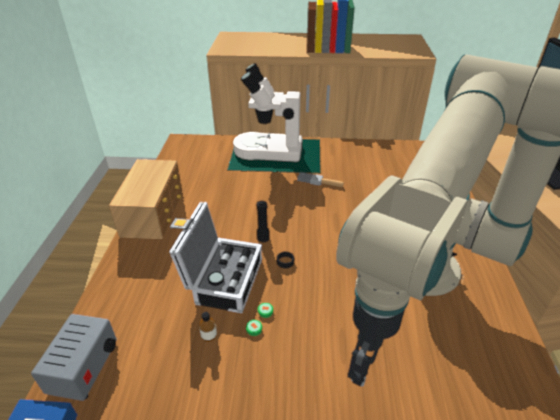

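View pics/top1.png

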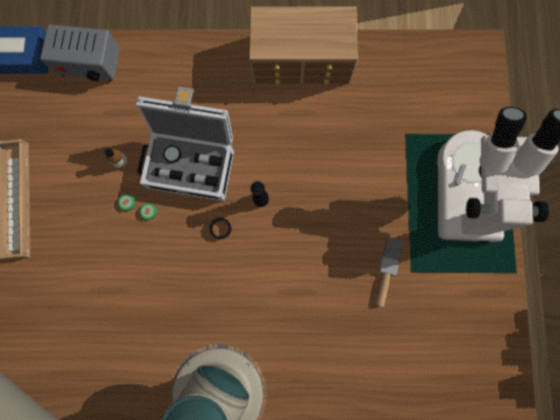

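Side view: the case is at about (225,270), with the lid leaning left and the latch at (182,224). Top view: the case is at about (188,165), lid edge at y≈100 and latch at (184,97). I'll view an enlargement to get corner pixels.

```bash
python3 - <<'E'
import cv2,numpy as np
def crop(n,x,y,w,h,k):
    i=cv2.imread(f'pics/{n}.png')[y:y+h,x:x+w]; i=cv2.resize(i,None,fx=k,fy=k,interpolation=cv2.INTER_CUBIC)
    for a in range(0,w,10): cv2.putText(i,str(x+a),(a*k,8),0,.3,(0,255,255),1); cv2.line(i,(a*k,10),(a*k,14),(0,255,255),1)
    for a in range(0,h,10): cv2.putText(i,str(y+a),(0,a*k+4),0,.3,(0,255,255),1)
    return i
a=crop('top1',95,80,130,130,3); b=crop('side1',165,195,110,150,4)
a=cv2.resize(a,(390,390)); 
o=np.zeros((600,790+50,3),np.uint8)[:, :800]
b=b[:600]; o[:390,:390]=a; o[:b.shape[0],395:395+400]=b[:,:400]
cv2.imwrite('pics/crop1.png',o)
E
```

```text
(no output)
```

View pics/crop1.png

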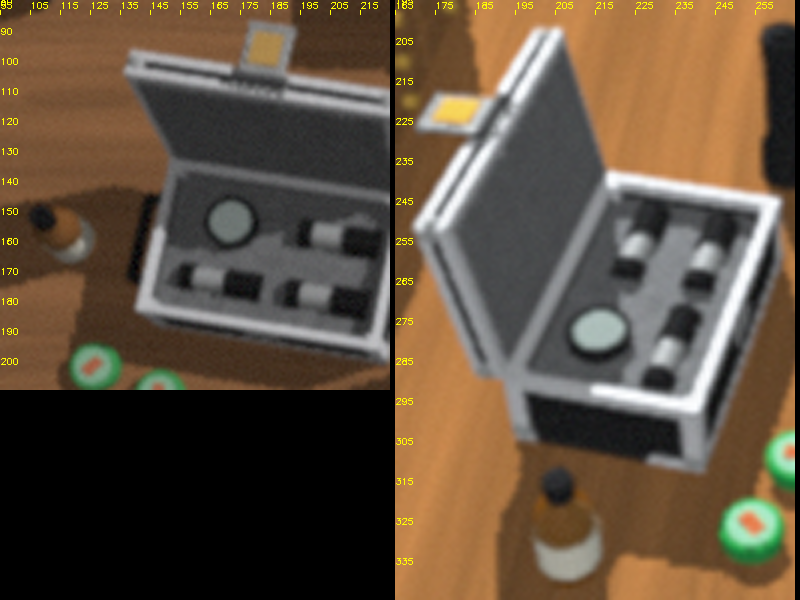

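The crop shows the rim corners, lid free-edge corners and latch tip clearly. Side pixels: rim (241,296), (195,289), (261,245), (218,239); latch tip (172,222). Top pixels: rim (141,183); latch tip (186,88).

```bash
cat >> h.py <<'E'
class L(dict):
    pass
def load(f): return dict(np.load('pics/'+f+'.npz'))
E
python3 - <<'E'
from h import *
np.set_printoptions(precision=4,suppress=True)
s=load('side1');t=load('top1')
S={'f+':(241.2,296.2),'b+':(195,288.7),'f-':(261,245),'b-':(218,238.7)}
C={k:plane(s,*v,.06) for k,v in S.items()}
for k in C: print(k,C[k])
T={k:plane(t,*v,.06) for k,v in {'f+':(141,183),'f-':(224,197)}.items()}; print('top',T)
f=lambda a,b:np.linalg.norm(C[a]-C[b])
print('w',f('f+','f-'),f('b+','b-'),'d',f('f+','b+'),f('f-','b-'))
print('tip',tri(s,(172,222.5),t,(186,88)))
print('edge+o',tri(s,(170.5,250.5),t,(139,97.3)))
print('edge-o',tri(s,(201.2,202.5),t,(232,110)))
for n,u,z in(('oilcap',(115-4,152),.085),('torchtop',(258,186),.143),('lenscap',(220,228),.01),('capa',(126.5,202),.016),('capb',(148,212),.016)): print(n,plane(t,*u,z))
E
```

```text
f+ [0.4985 0.1936 0.06  ]
b+ [0.6214 0.1764 0.06  ]
f- [0.4669 0.003  0.06  ]
b- [ 0.5957 -0.0161  0.06  ]
top {'f+': array([0.5012, 0.1935, 0.06  ]), 'f-': array([ 0.4672, -0.0105,  0.06  ])}
w 0.19325628950528406 0.19418553845492323 d 0.12414826229494494 0.13016182140009014
tip (array([0.6911, 0.0636, 0.1855]), np.float64(0.0009040932171649865))
edge+o (array([0.6679, 0.1674, 0.186 ]), np.float64(0.0005663345957296584))
edge-o (array([ 0.6397, -0.0395,  0.1757]), np.float64(0.005953711303606229))
oilcap [0.5721 0.2625 0.085 ]
torchtop [ 0.4766 -0.098   0.143 ]
lenscap [0.3977 0.0044 0.01  ]
capa [0.4619 0.2421 0.016 ]
capb [0.4365 0.1861 0.016 ]
```

```bash
cat >> h.py <<'E'
np.set_printoptions(precision=4,suppress=True)
YAW=-.148; O=np.array([.546,.0885,0])
Cf=R.from_euler('z',YAW)
def world(p): return O+Cf.apply(p)          # case -> world (m)
def st():
    s=arm.sense(); r=R.from_rotvec(s['eef_rot']); p=np.array(s['ee_pos'])
    print('t',round(s['t'],2),'tcp',p,'case tips mm',(1e3*Cf.inv().apply(p+r.apply([arm.tcp_to_tips,0,0])-O)).round(1),'F',np.round(s['ft_force'],2),'open',round(s['opening'],2)); return p,r
def go(pts,Rt=None):
    """tips targets in case frame mm -> shift in current tool axes, and turn"""
    p,r=st(); T=Rt or r
    for q in pts:
        w=world(np.array(q)/1e3)-T.apply([arm.tcp_to_tips,0,0])
        print(q,'shift',(1e3*r.inv().apply(w-p)).round(1),'turn',(r.inv()*T).as_rotvec().round(3))
# tool x down, tool y along +-case y
DN=[Cf*R.from_matrix(np.c_[[0,0,-1],[0,k,0],np.cross([0,0,-1],[0,k,0])]) for k in(1,-1)]
E
python3 - <<'E'
from h import *
p,r=st(); print(r.as_matrix())
for d in DN: go([(-100,200,260),(150,42,260)],d)
E
```

```text
t 0.1 tcp [0.2286 0.4723 0.2445] case tips mm [-370.5  332.8  230.5] F [0.15 0.16 0.35] open 1.0
[[-0.0007  0.4357  0.9001]
 [-0.0013  0.9001 -0.4357]
 [-1.     -0.0014 -0.0001]]
t 0.1 tcp [0.2286 0.4723 0.2445] case tips mm [-370.5  332.8  230.5] F [0.15 0.16 0.35] open 1.0
(-100, 200, 260) shift [-29.4 -46.2 297.8] turn [-0.303 -0.     0.001]
(150, 42, 260) shift [ -29.3 -122.4  583.6] turn [-0.303 -0.     0.001]
t 0.1 tcp [0.2286 0.4723 0.2445] case tips mm [-370.5  332.8  230.5] F [0.15 0.16 0.35] open 1.0
(-100, 200, 260) shift [-29.4 -46.2 297.8] turn [2.839 0.002 0.   ]
(150, 42, 260) shift [ -29.3 -122.4  583.6] turn [2.839 0.002 0.   ]
```

Emit:
{"name": "arm_command", "arguments": {
  "rows": [
    [-15,-5,25,-0.05,0,0,0],
    [-30,-12,60,-0.1,0,0,0],
    [-30,-22,110,-0.15,0,0,0],
    [-30,-33,160,-0.2,0,0,0],
    [-30,-44,210,-0.25,0,0,0],
    [-30,-55,260,-0.303,0,0,0],
    [-30,-65,310,-0.303,0,0,0],
    [-30,-75,360,-0.303,0,0,0],
    [-30,-86,410,-0.303,0,0,0],
    [-30,-96,460,-0.303,0,0,0],
    [-30,-107,510,-0.303,0,0,0],
    [-30,-115,550,-0.303,0,0,0],
    [-30,-122,584,-0.303,0,0,0],
    [-30,-122,584,-0.303,0,0,0],
    [-30,-122,584,-0.303,0,0,0]
  ]
}}

```text
t: 1.98
ee_pos: [0.7009, 0.1087, 0.2748]
eef_rot: [0.116, 1.569, -0.116]
ft_force: [-0.1, -0.5, 0.8]
opening: -0.001
```

```bash
python3 - <<'E'
from h import *
go([(150,42,260),(150,42,150),(110,42,150)],DN[0])
a=cap('side','side2')['image'][130:340,110:310]; b=cap('top','top2')['image'][40:250,90:290]
cv2.imwrite('pics/c2.png',cv2.resize(np.hstack([a,b])[:,:,::-1],None,fx=2,fy=2,interpolation=cv2.INTER_CUBIC))
E
```

```text
t 1.98 tcp [0.7009 0.1087 0.2748] case tips mm [150.2  42.9 260.8] F [-0.07 -0.45  0.79] open -0.0
(150, 42, 260) shift [ 0.8 -0.9 -0.2] turn [ 0.    -0.001 -0.   ]
(150, 42, 150) shift [110.8  -0.9  -0.1] turn [ 0.    -0.001 -0.   ]
(110, 42, 150) shift [110.8  -0.8 -40.1] turn [ 0.    -0.001 -0.   ]
```

View pics/c2.png

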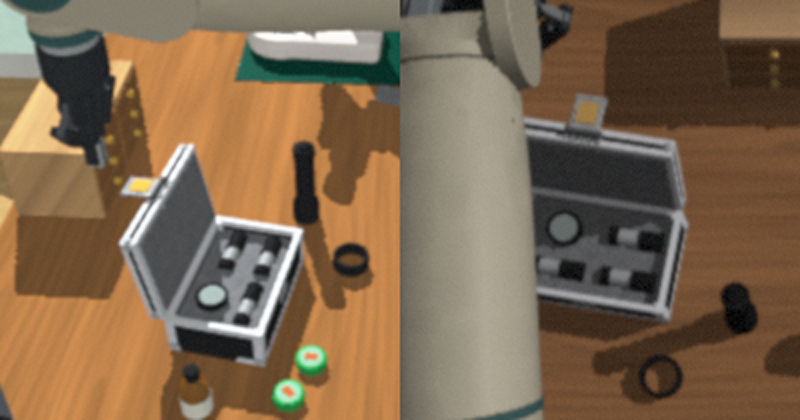

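The fingers are behind and above the lid, to the +y side of the latch (side crop about (95,155), latch (140,185)). I'll lower them behind the lid.

Emit:
{"name": "arm_command", "arguments": {
  "rows": [
    [30,0,0,0,0,0,0],
    [65,0,0,0,0,0,0],
    [98,0,0,0,0,0,0],
    [98,0,-10,0,0,0,0],
    [98,0,-18,0,0,0,0],
    [98,0,-23,0,0,0,0],
    [98,0,-27,0,0,0,0],
    [98,0,-31,0,0,0,0],
    [98,0,-35,0,0,0,0],
    [98,0,-39,0,0,0,0],
    [98,0,-43,0,0,0,0],
    [98,0,-47,0,0,0,0],
    [98,0,-51,0,0,0,0],
    [98,0,-55,0,0,0,0]
  ]
}}

```text
t: 3.82
ee_pos: [0.6467, 0.1165, 0.1774]
eef_rot: [0.116, 1.567, -0.116]
ft_force: [2.8, -0.4, 1.8]
opening: 0.002
```

```bash
python3 - <<'E'
from h import *
st()
a=cap('side','side3')['image'][130:340,110:310]; b=cap('top','top3')['image'][40:250,90:290]
cv2.imwrite('pics/c3.png',cv2.resize(np.hstack([a,b])[:,:,::-1],None,fx=2,fy=2,interpolation=cv2.INTER_CUBIC))
H=np.array([65,60])
for th in np.arange(90,-1,-5):
    a=np.radians(th);d=110; e=H+d*np.array([-np.cos(a),np.sin(a)])+20*np.array([np.sin(a),np.cos(a)]); print(th,(e[0]+11).round(),e[1].round())
E
```

```text
t 3.83 tcp [0.6467 0.1165 0.1774] case tips mm [ 95.5  42.5 163.4] F [ 2.77 -0.35  1.85] open 0.0
90 96.0 170.0
85 86.0 171.0
80 77.0 172.0
75 67.0 171.0
70 57.0 170.0
65 48.0 168.0
60 38.0 165.0
55 29.0 162.0
50 21.0 157.0
45 12.0 152.0
40 5.0 146.0
35 -3.0 139.0
30 -9.0 132.0
25 -15.0 125.0
20 -21.0 116.0
15 -25.0 108.0
10 -29.0 99.0
5 -32.0 90.0
0 -34.0 80.0
```

View pics/c3.png

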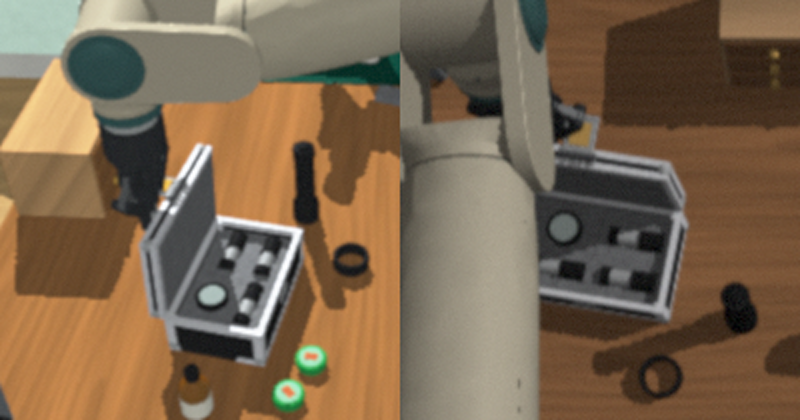

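The lid is near upright and the case corners have not moved in the picture. I'll follow the arc on down to about 20°.

Emit:
{"name": "arm_command", "arguments": {
  "rows": [
    [-1,0,-8,0,0,0,0],
    [-2,0,-17,0,0,0,0],
    [-2,0,-26,0,0,0,0],
    [-1,0,-35,0,0,0,0],
    [1,0,-44,0,0,0,0],
    [4,0,-53,0,0,0,0],
    [7,0,-62,0,0,0,0],
    [11,0,-70,0,0,0,0],
    [16,0,-78,0,0,0,0],
    [21,0,-85,0,0,0,0],
    [27,0,-92,0,0,0,0],
    [34,0,-98,0,0,0,0],
    [41,0,-104,0,0,0,0],
    [49,0,-109,0,0,0,0]
  ]
}}

```text
t: 5.68
ee_pos: [0.5385, 0.1325, 0.1277]
eef_rot: [0.116, 1.568, -0.116]
ft_force: [1.0, -0.9, 1.4]
opening: 0.002
```

```bash
python3 - <<'E'
from h import *
st()
a=cap('side','side4')['image'][130:340,110:310]; b=cap('top','top4')['image'][40:250,90:290]
cv2.imwrite('pics/c4.png',cv2.resize(np.hstack([a,b])[:,:,::-1],None,fx=2,fy=2,interpolation=cv2.INTER_CUBIC))
E
```

```text
t 5.67 tcp [0.5385 0.1325 0.1277] case tips mm [-13.9  42.4 113.7] F [ 0.96 -0.88  1.36] open 0.0
```

View pics/c4.png

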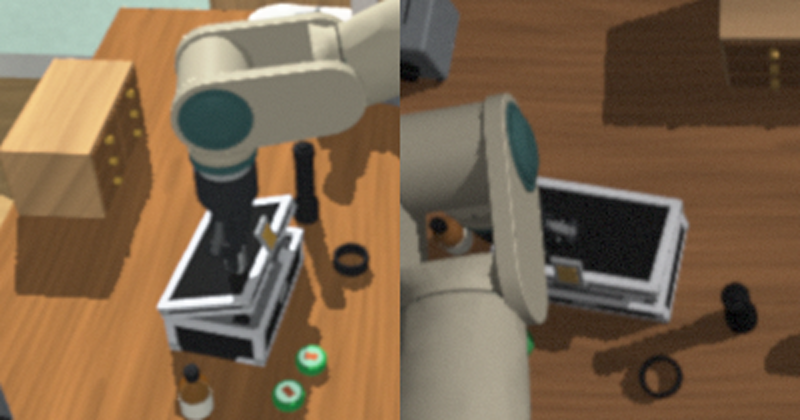

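The lid is at about 20°, with the fingertip on its outer face, and the case has not moved. I'll press it shut slowly.

Emit:
{"name": "arm_command", "arguments": {
  "rows": [
    [8,0,-4,0,0,0,0],
    [16,0,-7,0,0,0,0],
    [22,0,-9,0,0,0,0],
    [27,0,-11,0,0,0,0],
    [30,0,-12,0,0,0,0],
    [32,0,-12,0,0,0,0],
    [33,0,-12,0,0,0,0],
    [34,0,-12,0,0,0,0],
    [34.5,0,-12,0,0,0,0],
    [34.5,0,-12,0,0,0,0]
  ]
}}

```text
t: 7.02
ee_pos: [0.5272, 0.1343, 0.094]
eef_rot: [0.116, 1.568, -0.116]
ft_force: [-2.7, 0.2, 3.1]
opening: 0.004
```

```bash
python3 -c "
from h import *
st()"
```

```text
t 7.03 tcp [0.5272 0.1343 0.094 ] case tips mm [-25.4  42.5  80. ] F [-2.66  0.23  3.14] open 0.0
```

Emit:
{"name": "arm_command", "arguments": {
  "rows": [
    [1,0,0,0,0,0,0],
    [1.5,0,0,0,0,0,0],
    [2,0,0,0,0,0,0],
    [2,0,0,0,0,0,0]
  ]
}}

```text
t: 7.52
ee_pos: [0.5273, 0.1343, 0.0939]
eef_rot: [0.116, 1.567, -0.116]
ft_force: [-8.8, -1.3, 14.3]
opening: 0.006
```

```bash
python3 -c "
from h import *
st()"
```

```text
t 7.53 tcp [0.5273 0.1343 0.0939] case tips mm [-25.3  42.6  79.9] F [-8.76 -1.29 14.34] open 0.01
```

Emit:
{"name": "arm_command", "arguments": {
  "rows": [
    [-2,0,0,0,0,0,0],
    [-20,0,0,0,0,0,0],
    [-50,0,10,0,0,0,0],
    [-80,0,40,0,0,0,0],
    [-80,0,70,0,0,0,0],
    [-80,0,90,0,0,0,0],
    [-80,0,90,0,0,0,0]
  ]
}}

```text
t: 8.4
ee_pos: [0.6169, 0.1207, 0.1721]
eef_rot: [0.117, 1.567, -0.117]
ft_force: [0.2, 0.4, -0.2]
opening: 0.003
```

```bash
python3 - <<'E'
from h import *
st()
a=cap('side','side5')['image'][200:320,165:275]; b=cap('top','top5')['image'][100:220,130:240]
cv2.imwrite('pics/c5.png',cv2.resize(np.hstack([a,b])[:,:,::-1],None,fx=3.6,fy=3.6,interpolation=cv2.INTER_CUBIC))
E
```

```text
t 8.4 tcp [0.6169 0.1207 0.1721] case tips mm [ 65.4  42.3 158.1] F [ 0.16  0.41 -0.22] open 0.0
```

View pics/c5.png

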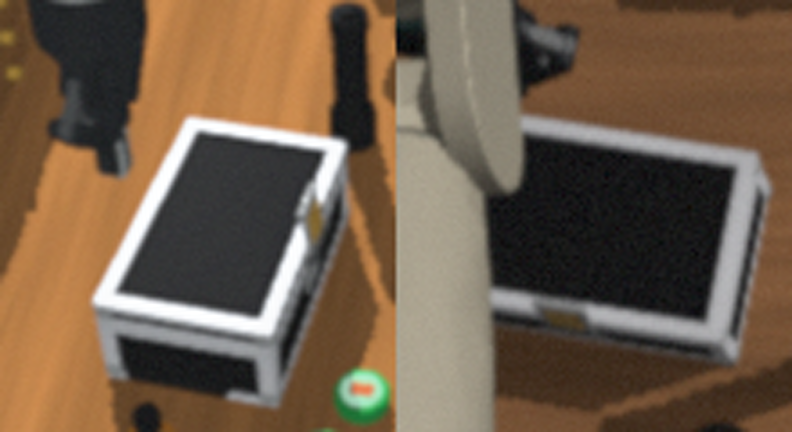

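The lid is shut. Side-view top corners in the crop are (272,337), (347,143), (190,120), (95,302); the latch stands up at (312,205). I'll recompute the case pose from the corners.

```bash
python3 - <<'E'
from h import *
s=load('side5');t=load('top5')
P={k:plane(s,165+x/3.6,200+y/3.6,.08) for k,(x,y) in dict(fp=(272,337),fm=(347,143),bm=(190,120),bp=(95,302)).items()}
for k,v in P.items(): print(k,v,(1e3*Cf.inv().apply(v-O)).round(1))
v=plane(t,130+(735-396)/3.6,100+336/3.6,.08); print('top f-',(1e3*Cf.inv().apply(v-O)).round(1))
a=1e3*Cf.inv().apply(tri(s,(165+308/3.6,200+195/3.6),t,(130+(562-396)/3.6,100+303/3.6))[0]-O); print('latch tip?',a)
for z in(70,95,113):
  w=world(np.array([-71,0,z])/1e3); print(z,(proj(s,w)-[165,200])*3.6,(proj(t,w)-[130,100])*3.6+[396,0])
E
```

```text
fp [0.4977 0.202  0.08  ] [-64.5 105.2  80. ]
fm [0.4653 0.0021 0.08  ] [-67.1 -97.4  80. ]
bm [ 0.5947 -0.0174  0.08  ] [ 63.8 -97.6  80. ]
bp [0.6278 0.1781 0.08  ] [ 67.7 100.7  80. ]
top f- [ -57.9 -111.8   80. ]
latch tip? [-60.7457  -3.4529 112.3816]
70 [320.6808 240.1955] [569.2904 333.1677]
95 [319.258  216.6245] [560.1723 325.5134]
113 [318.2097 199.2571] [553.3373 319.7756]
```

The case pose holds to a few mm, and the latch stands up at x≈-65, y≈-3 (case frame). Next I'll go behind the latch and push it forward.

Emit:
{"name": "arm_command", "arguments": {
  "rows": [
    [0,-20,-45,0,0,0,0],
    [0,-44,-90,0,0,0,0],
    [20,-44,-90,0,0,0,0],
    [45,-44,-90,0,0,0,0],
    [57,-44,-90,0,0,0,0],
    [57,-44,-95,0,0,0,0],
    [57,-44,-100,0,0,0,0],
    [57,-44,-105,0,0,0,0],
    [57,-44,-110,0,0,0,0],
    [57,-44,-115,0,0,0,0],
    [57,-44,-120,0,0,0,0],
    [57,-44,-125,0,0,0,0],
    [57,-44,-130,0,0,0,0],
    [58,-44,-135,0,0,0,0],
    [59,-44,-138,0,0,0,0]
  ]
}}

```text
t: 10.38
ee_pos: [0.4729, 0.0978, 0.1127]
eef_rot: [0.116, 1.568, -0.116]
ft_force: [0.2, -0.6, 0.6]
opening: 0.003
```

```bash
python3 - <<'E'
from h import *
st()
a=cap('side','side6')['image'][180:330,165:285]; b=cap('top','top6')['image'][100:250,120:240]
cv2.imwrite('pics/c6.png',cv2.resize(np.hstack([a,b])[:,:,::-1],None,fx=3.3,fy=3.3,interpolation=cv2.INTER_CUBIC))
E
```

```text
t 10.38 tcp [0.4729 0.0978 0.1127] case tips mm [-73.7  -1.6  98.7] F [ 0.25 -0.64  0.56] open 0.0
```

View pics/c6.png

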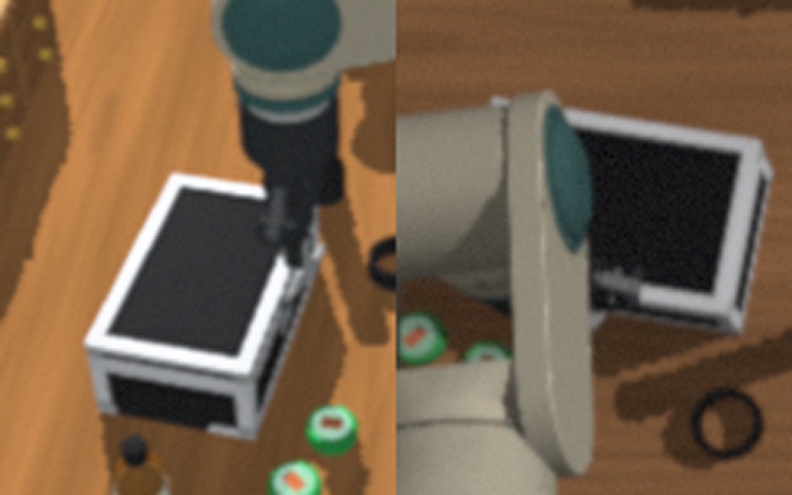

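The fingertip is behind the latch, which is starting to lean forward. The case has not moved. I'll continue over and down.

Emit:
{"name": "arm_command", "arguments": {
  "rows": [
    [2,0,-4,0,0,0,0],
    [5,0,-7,0,0,0,0],
    [10,0,-13,0,0,0,0],
    [16,0,-18,0,0,0,0],
    [21,0,-23,0,0,0,0],
    [24,0,-30,0,0,0,0],
    [26,0,-37,0,0,0,0],
    [29,0,-41,0,0,0,0],
    [34,0,-42,0,0,0,0],
    [39,0,-41,0,0,0,0],
    [43,0,-38,0,0,0,0],
    [48,0,-35,0,0,0,0],
    [52,0,-32,0,0,0,0]
  ]
}}

```text
t: 12.1
ee_pos: [0.4417, 0.1024, 0.0603]
eef_rot: [0.116, 1.568, -0.116]
ft_force: [-0.6, 0.5, 0.4]
opening: 0.005
```

```bash
python3 - <<'E'
from h import *
st()
a=cap('side','side7')['image'][180:330,165:285]; b=cap('top','top7')['image'][100:250,120:240]
cv2.imwrite('pics/c7.png',cv2.resize(np.hstack([a,b])[:,:,::-1],None,fx=3.3,fy=3.3,interpolation=cv2.INTER_CUBIC))
E
```

```text
t 12.1 tcp [0.4417 0.1024 0.0603] case tips mm [-105.2   -1.6   46.3] F [-0.63  0.45  0.36] open 0.01
```

View pics/c7.png

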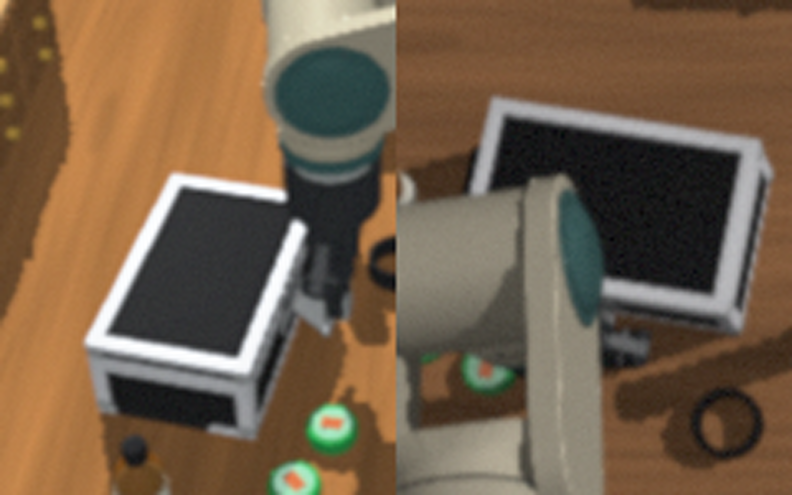

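The latch has passed horizontal and points forward and down at about (310,305), with the finger in front of it and little force. I'll tilt the tips inward and push in.

Emit:
{"name": "arm_command", "arguments": {
  "rows": [
    [2,0,0,0,-0.1,0,0],
    [4,0,0,0,-0.2,0,0],
    [6,0,1,0,-0.3,0,0],
    [8,0,4,0,-0.3,0,0],
    [10,0,7,0,-0.3,0,0],
    [12,0,10,0,-0.3,0,0],
    [13,0,12,0,-0.3,0,0],
    [14,0,14,0,-0.3,0,0],
    [14,0,15,0,-0.3,0,0],
    [14,0,15,0,-0.3,0,0]
  ]
}}

```text
t: 13.45
ee_pos: [0.4563, 0.1003, 0.0467]
eef_rot: [0.094, 1.269, -0.127]
ft_force: [0.3, 0.8, -0.3]
opening: 0.004
```

```bash
python3 - <<'E'
from h import *
st()
E
```

```text
t 13.45 tcp [0.4563 0.1003 0.0467] case tips mm [-86.3  -1.6  33.3] F [ 0.32  0.77 -0.32] open 0.0
```

Emit:
{"name": "arm_command", "arguments": {
  "rows": [
    [0.15,0,0.5,0,0,0,0],
    [0.3,0,1,0,0,0,0],
    [0.45,0,1.5,0,0,0,0],
    [0.6,0,2,0,0,0,0],
    [0.6,0,2,0,0,0,0]
  ]
}}

```text
t: 14.08
ee_pos: [0.4585, 0.1, 0.0468]
eef_rot: [0.094, 1.268, -0.127]
ft_force: [-0.2, 0.8, 0.1]
opening: -0.002
```

```bash
python3 - <<'E'
from h import *
st()
a=cap('side','side8')['image'][200:320,185:285]; b=cap('top','top8')['image'][130:250,150:250]
cv2.imwrite('pics/c8.png',cv2.resize(np.hstack([a,b])[:,:,::-1],None,fx=4,fy=4,interpolation=cv2.INTER_CUBIC))
E
```

```text
t 14.07 tcp [0.4585 0.1    0.0468] case tips mm [-84.1  -1.5  33.4] F [-0.22  0.81  0.13] open -0.0
```

View pics/c8.png

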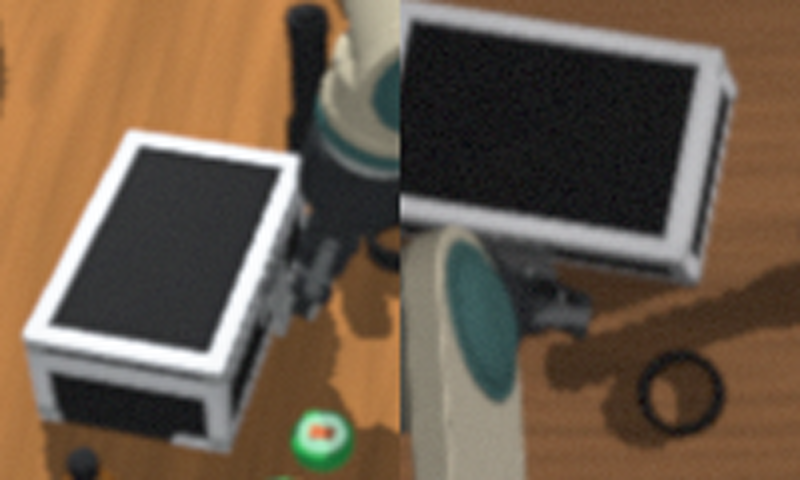

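The latch is now close to the case front, still with little force. I'll go on in small steps until the force rises.

Emit:
{"name": "arm_command", "arguments": {
  "rows": [
    [0.15,0,0.5,0,0,0,0],
    [0.3,0,1,0,0,0,0],
    [0.45,0,1.5,0,0,0,0],
    [0.45,0,1.5,0,0,0,0]
  ]
}}

```text
t: 14.68
ee_pos: [0.4601, 0.0998, 0.0469]
eef_rot: [0.094, 1.268, -0.127]
ft_force: [-1.1, -0.8, -0.8]
opening: -0.002
```

Emit:
{"name": "arm_command", "arguments": {
  "rows": [
    [0.15,0,0.5,0,0,0,0],
    [0.3,0,1,0,0,0,0],
    [0.3,0,1,0,0,0,0]
  ]
}}

```text
t: 15.05
ee_pos: [0.4611, 0.0996, 0.0468]
eef_rot: [0.094, 1.268, -0.127]
ft_force: [-1.2, -0.4, -0.3]
opening: -0.002
```

Emit:
{"name": "arm_command", "arguments": {
  "rows": [
    [0.15,0,0.5,0,0,0,0],
    [0.3,0,1,0,0,0,0],
    [0.3,0,1,0,0,0,0]
  ]
}}

```text
t: 15.42
ee_pos: [0.4621, 0.0995, 0.0468]
eef_rot: [0.094, 1.268, -0.127]
ft_force: [-0.0, 0.5, -0.9]
opening: -0.0
```

Emit:
{"name": "arm_command", "arguments": {
  "rows": [
    [0.15,0,0.5,0,0,0,0],
    [0.3,0,1,0,0,0,0],
    [0.3,0,1,0,0,0,0]
  ]
}}

```text
t: 15.8
ee_pos: [0.4631, 0.0993, 0.0469]
eef_rot: [0.094, 1.268, -0.127]
ft_force: [-0.8, -0.1, -0.8]
opening: -0.001
```

Emit:
{"name": "arm_command", "arguments": {
  "rows": [
    [0.15,0,0.5,0,0,0,0],
    [0.3,0,1,0,0,0,0],
    [0.3,0,1,0,0,0,0]
  ]
}}

```text
t: 16.18
ee_pos: [0.4637, 0.0992, 0.0467]
eef_rot: [0.094, 1.27, -0.127]
ft_force: [-5.4, -0.2, 1.8]
opening: -0.002
```

Emit:
{"name": "arm_command", "arguments": {
  "rows": [
    [0.15,0,0.5,0,0,0,0],
    [0.3,0,1,0,0,0,0],
    [0.3,0,1,0,0,0,0]
  ]
}}

```text
t: 16.55
ee_pos: [0.464, 0.0992, 0.0465]
eef_rot: [0.094, 1.272, -0.127]
ft_force: [-11.3, 1.4, 6.8]
opening: 0.001
```

Emit:
{"name": "arm_command", "arguments": {
  "rows": [
    [-0.3,0,-1,0,0,0,0],
    [-3,0,-9,0,0,0,0],
    [-9,0,-29,0,0,0,0],
    [-14,0,-45,0,0,0,0],
    [-50,0,-40,0,0,0,0],
    [-90,0,-35,0,0,0,0],
    [-130,0,-40,0,0,0,0],
    [-170,0,-60,0,0,0,0],
    [-170,40,-90,0,0,0,0],
    [-170,80,-100,0,0,0,0],
    [-170,120,-100,0,0,0,0],
    [-170,120,-100,0,0,0,0]
  ]
}}

```text
t: 18.05
ee_pos: [0.3383, 0.2409, 0.1795]
eef_rot: [0.092, 1.269, -0.125]
ft_force: [-1.4, 0.5, -0.2]
opening: 0.002
```

```bash
python3 - <<'E'
from h import *
st()
a=cap('side','side9')['image'][210:315,175:275]; b=cap('top','top9')['image'][110:215,135:235]
cv2.imwrite('pics/c9.png',cv2.resize(np.hstack([a,b])[:,:,::-1],None,fx=4,fy=4,interpolation=cv2.INTER_CUBIC))
E
```

```text
t 18.05 tcp [0.3383 0.2409 0.1795] case tips mm [-223.8  120.1  166.1] F [-1.44  0.45 -0.25] open 0.0
```

View pics/c9.png

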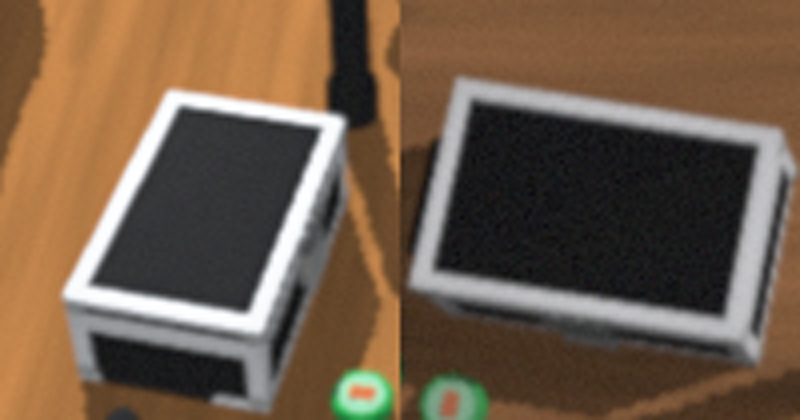

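The latch lies along the front at side crop (310,240), and the lid is closed with an even rim. I'll check numerically whether the case moved, and overlay where a flat latch should project.

```bash
python3 - <<'E'
from h import *
g=lambda n:cv2.imread(f'pics/{n}.png',0).astype(np.float32)
def sh(n1,n2,x,y,w,h):
    a,b=g(n1)[y:y+h,x:x+w],g(n2)[y:y+h,x:x+w]; return cv2.phaseCorrelate(a,b,cv2.createHanningWindow((w,h),cv2.CV_32F))
print('before/after latch, side top face',sh('side5','side9',190,232,70,65))
print('top right part',sh('top5','top9',180,135,60,70))
print('front bottom, start vs end (side)',sh('side1','side9',225,290,32,28), 'back',sh('side1','side9',190,285,30,25))
c=load('side9'); i=cv2.imread('pics/side9.png')[225:315,215:275]; k=6
i=cv2.resize(i,None,fx=k,fy=k,interpolation=cv2.INTER_CUBIC); j=i.copy()
for ang,col in((0,(0,255,0)),(.25,(0,0,255))):
    for y in(-17,17):
        p=[proj(c,world(np.array([-73-r*np.sin(ang),y-1.5,70-r*np.cos(ang)])/1e3)) for r in(0,46)]
        q=[tuple(int(v) for v in (a-[215,225])*k) for a in p]; cv2.line(j,*q,col,1)
cv2.imwrite('pics/c10.png',np.hstack([i,j]))
E
```

```text
before/after latch, side top face ((0.019975971013593607, -0.18527711425733884), 0.7941179479713794)
top right part ((0.0538267091489395, 0.09264453804607342), 1.136373237768809)
front bottom, start vs end (side) ((0.28196043270268945, 0.6920776685235523), 0.7079327916105588) back ((-0.1595755162107384, 0.9398074318578633), 0.626569096883138)
```

View pics/c10.png

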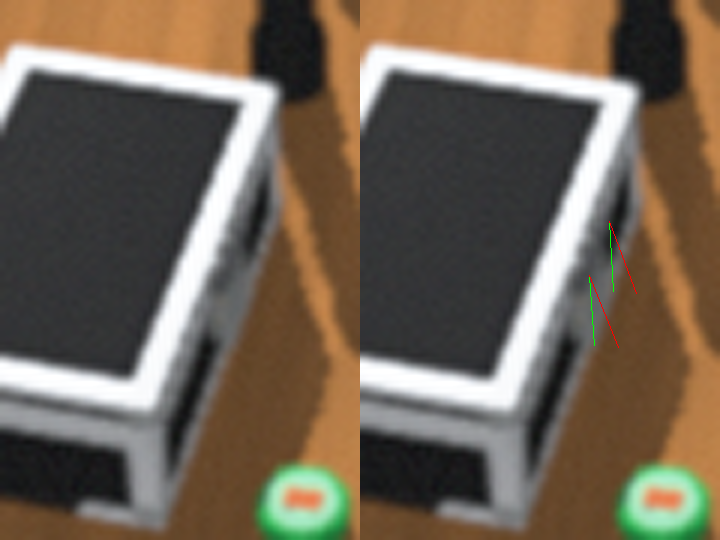

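The grey plate sits flat within the case front, matching the green (angle 0) lines, and the case shifted less than 0.2 px during latching. I'm handing in.

```bash
python3 -c "
from h import *
st(); print(order.finish_job())"
```

```text
t 18.15 tcp [0.3384 0.239  0.1796] case tips mm [-223.3  118.3  166.3] F [0.19 0.28 0.5 ] open 0.0
the job is handed in; nothing more can be done
None
```

I tipped the lid shut from behind with closed fingertips, then flipped the latch over and pressed it in against the case front. I handed the job in at about 18 s with the arm clear of everything.

**Lid:** it stopped hard at 80 mm, the height of the shut case. The push force rose to about 14 N down (9 N sideways) without further movement.

**Latch:** it came to a firm stop, and the last picture shows it flat on the case front. The final push went slightly far, reaching about 11 N. That is above the roughly 5 N at which the case can slide.

**Case:** it shifted less than about 0.2 px (under 1 mm) during the latching. Comparing the first and last pictures gave 0.7 to 0.9 px at the base. The changed lighting and the shut lid affect that reading, so I can't rule out a shift of 1 to 2 mm over the whole job.

**One disagreement:** the latch stopped about 5 mm further in than I had calculated. I put this down to the fingertip's shape and calibration error, but did not check it separately.

**Other items on the desk:** none looked moved in the pictures, but I did not measure them again.

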